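Seat a magnifier lens and its retaining ring in the cell

ROBOT

A 6-joint arm with a two-finger parallel gripper is mounted at the origin on the work surface; the furniture and walls round the work are solid. World frame = base frame: x ahead of the robot, y to its left, z up, the work surface at z = 0. Lengths are in m, angles in rad, forces in N, time in s.
With the tool pointing down it reaches from about 0.35 to 0.775 m from the base axis. Payload 5.5 kg.
Tool frame: the origin (TCP) lies on the centre line of the jaws, within the pads' length; the fingertips stand 11 mm ahead of it and the grasp point (between the pads) lies 8 mm behind it; z points along the fingers, y is the line along which they close (so a half turn about z gives the same grasp; the last joint's range is limited). The gripper opens to 85 mm and grips with 20 to 120 N. Pads are 22 mm wide; open, the fingers measure 114 mm over their backs; the gripper's body (76 mm by 85 mm) begins 54 mm behind the grasp point. The pads swing forward as they close: fully open they stand 13 mm farther back than shut.
Start: joints at [-1.243, 0.313, 0.046, 1.304, 0, 1.431], TCP at [0.259, -0.513, 0.242] pointing down, gripper open.
Joint ranges: [-2.76, 2.76], [-0.86, 1.69], [-1.03, 1.26], [-2.2, 2.34], [-1.47, 1.5], [-3.14, 3.14]. Speed limits (rad/s): [2.57, 2.57, 3.14, 3.14, 3.14, 3.14].

INTERFACE

Orientations are given as a unit quaternion [w, x, y, z].
In Python, from workcell import get_state, eyes, env gives the robot as it stands.
- The arm moves only by the shell command python3 -m inch 'ROWS' [OPENING] [FORCE]. ROWS is JSON, one flat list of numbers, 4 for each row, row after row: the shift along the tool's x, y, z in cm, then the turn about the tool's z in rad. A call has exactly 5 rows; each row shifts and turns the commanded pose from where the row before left it, along the tool's axes as they then stand; what a row does not reach is not made up. A row lasts 1/12 s, in which the tool goes at most 41.7 mm and 7.16 degrees, less where a joint would pass 70% of its speed; a pose out of reach is approached as far as the arm can. A call is refused whole if a number of a shift passes 4.17 or a number of a turn 0.125, either way. A call with a gripper value outside its range is refused whole. OPENING is the opening, from -1 (shut) to 1 (fully open), set as the call begins (- or left out, the last holds). The fingers move at their own pace and stop on an object; FORCE is the grip in N (left out, the last holds). Time passes only in rows, so rows that do not move let the fingers close, or fill a call up. It gives the time, the measured TCP pose, the force, the opening and the grip force at its end, in the units of the state.
- get_state(): the state, without advancing time (a new reading comes with each control period).
- eyes.read_camera(name): name is "scene" or "side" or "wrist"; returns the picture (480x640x3 uint8, red, green, blue); there is no depth.
- eyes.camera_info(name): a dict with "fovy" (degrees; the focal length in pixels is half the picture's height over the tangent of half this angle, whatever the lens; pixels are square), "cx", "cy" (the principal point, pixels), "D" ([k1, k2, p1, p2, k3] as OpenCV has them; the pictures are not rectified), "xyz" and "orientation" of the camera in the world. Camera axes: x right, y down, z forward; pixel columns grow to the right and rows downward; lengths in m; the calibration is good to about 2 mm. A picture is of the moment at which its call begins: read the wrist's pose just before it. camera_info takes no time and is no camera call; for the wrist camera it gives the pose at the moment of the call.
- env.hand_in(): hands the job in; it is judged then, once.
The state is a dict: "clock": time; "joint_pos": joint angles; "qvel": joint speeds; "tau": joint torques, N m; "tcp_pos": TCP position; "orientation": TCP orientation; "wrist_force": force on the tool from outside, world axes, zero at the start; "ft_torque": the same for the moment, N m; "finger_gap": finger opening in m; "grip_force": force on a finger pad.
Only numpy, scipy, OpenCV 4.12 (cv2) and the standard library are available. Lean on these libraries where they do the work, as an engineer would, in place of code of your own. Each camera call takes 0.05 s, during which the arm holds its last target. There are 200 camera calls.

TASK

The magnifier lens (pale blue disc) and its brass retaining ring lie on top of the black cell block, either side of its round recess. With a fingertip, push the lens across the rim so that it drops into the recess and lies flat on the bottom, then push the ring across so that it drops in flat on top of the lens. Only push them over the block's surface, never pick them up, and leave the other things on the bench where they are.

Things in the scene. Friction and masses are not known exactly. Their poses are not given: they have to be found in the camera images.
- cell_block: black plate, fixed to the bench, 110 (own x) x 230 (own y) x 32 mm high, turned on the bench by up to about 20 degrees; origin at the centre of its underside, own z up. Its flat top is 32 mm above the bench. The round recess in the middle of the top is 57 mm across, 22 mm deep with a flat floor (10 mm above the bench) and a 3 mm chamfer; a flat white printed ring of dashes surrounds the mouth. Two low aluminium bars (10 mm high) at its ends
- recess_mouth (a point): centre of the recess's mouth, level with the block's top face
- lens_center (a point): centre of the loose lens, half-way up: a opaque pale blue disc, 50 mm across, 12 mm thick, about 60 g. It starts lying flat on the block's top, its centre 68 to 82 mm from the recess's centre, toward one end of the block; seated, its centre is 16 mm below the block's top face
- ring_center (a point): centre of the loose brass retaining ring, half-way up: 50 mm outside, 34 mm inside, 10 mm thick, about 70 g. It starts flat on the block's top at the other end from the lens; seated on the lens, its top is flush with the block's top face (its centre 5 mm below)
- battery: loose bystander: upright black battery with a gold top, 14 mm across, 50 mm high; origin at the centre of its underside
- wood_block: loose bystander: wooden block 46 x 72 x 46 mm high; origin at the centre of its underside
- white_pot: loose bystander: white screw-top pot 44 mm across, 38 mm high; origin at the centre of its underside
- stone: loose bystander: grey stone 28 x 42 x 28 mm high; origin at the centre of its underside
Not all that is in view belongs to the job. Of the things shaped like the part that bears ring_center, the brass one is meant. What is shaped like the part that bears lens_center but purple is not meant.

How it is judged:
On the way, in this order (a step that is already met when the one before it is completed fails the run):
1. the lens lies flat on the floor of the recess, the ring still outside (z of lens_center in the frame of cell_block below 0.018 m and horizontal distance between lens_center and recess_mouth below 0.005 m and angle between lens_center's own z axis and vertical below 0.06 rad and horizontal distance between ring_center and recess_mouth above 0.03 m), for 0.2 s.
2. the ring lies flat in the recess on top of the lens (z of ring_center in the frame of cell_block below 0.029 m and horizontal distance between ring_center and recess_mouth below 0.005 m and angle between ring_center's own z axis and vertical below 0.06 rad), for 0.2 s.
At the end, for the whole second after the job is handed in: the lens lies on the recess's floor and the ring on top of it, each within 5 mm of the recess's axis, within 2 mm of its seated height and flat to within 0.06 rad (all of step 2 and z of lens_center in the frame of cell_block below 0.018 m and horizontal distance between lens_center and recess_mouth below 0.005 m and angle between lens_center's own z axis and vertical below 0.06 rad and z of ring_center in the frame of cell_block above 0.025 m); the robot touches nothing.
It fails at once if the lens or the ring is lifted more than 10 mm off the block's top (z of lens_center in the frame of cell_block above 0.048 m or z of ring_center in the frame of cell_block above 0.047 m).
It fails at once if the lens or the ring is pushed off the block onto the bench ((height (world z) of lens_center below 0.03 m and horizontal distance between lens_center and recess_mouth above 0.04 m) or (height (world z) of ring_center below 0.03 m and horizontal distance between ring_center and recess_mouth above 0.04 m)).
It fails at once if a bystander is moved more than 15 mm (distance of any of battery, wood_block, white_pot, stone from where it was at the start of the episode above 0.015 m).
It also fails if it takes over 58 s, if anything falls off the work surface, if the arm or the gripper's body presses on something with over 40 N, if the wrist force passes 120 N, or if a joint passes its speed limit or range.

## Working session

There is one attempt and no reset: what is moved stays moved. The work goes in short steps, Python scripts to look and compute and a shell command to move; the robot and the scene stay as the last step left them, time stands still between calls to the robot, and variables do not carry over. Pictures are saved under pics/ and viewed, at most 13 in all, crops included, and the job is handed in when it is done.

```bash
mkdir -p pics
python3 - <<'E'
from workcell import get_state, eyes
import cv2
s=get_state(); print(s)
for n in ("scene","side"):
    print(n,eyes.camera_info(n)); cv2.imwrite(f"pics/{n}0.png",eyes.read_camera(n)[:,:,::-1])
E
```

```text
{'clock': 0.0, 'joint_pos': array([-1.24261914e+00,  3.14005167e-01,  4.49806584e-02,  1.30361049e+00,
        3.57080766e-05,  1.43120748e+00]), 'qvel': array([-0.0007206 , -0.00073704,  0.0002945 ,  0.00062473,  0.00019118,
       -0.00139514]), 'tau': array([ 8.19810484e-04, -4.80626929e+01,  2.98533314e+01,  1.93228171e-02,
       -3.29172180e-04, -6.63966716e-06]), 'tcp_pos': array([ 0.25910959, -0.51275739,  0.24140684]), 'orientation': array([-9.16934778e-04,  9.72773409e-01,  2.31756443e-01, -6.87850774e-05]), 'wrist_force': array([ 0.5273371 , -0.20411719,  0.91809827]), 'ft_torque': array([-0.01423918,  0.0612441 ,  0.00758454]), 'grip_force': 0.0, 'finger_gap': 0.08551488341635201}
scene {'fovy': 47.67196522487958, 'cx': 311.22066340788695, 'cy': 241.41740493992398, 'D': array([0.03494966, 0.        , 0.        , 0.        , 0.        ]), 'xyz': array([ 0.01860532, -0.84353208,  0.51295451]), 'orientation': array([-0.50561938,  0.82932321, -0.20339828,  0.12329315])}
side {'fovy': 56.79376365336467, 'cx': 316.0194409580133, 'cy': 236.5049199013333, 'D': array([0.03158376, 0.        , 0.        , 0.        , 0.        ]), 'xyz': array([0.87698461, 0.43255182, 0.90763618]), 'orientation': array([-0.11206217,  0.33386128,  0.8903375 , -0.28857901])}
```

View pics/scene0.png

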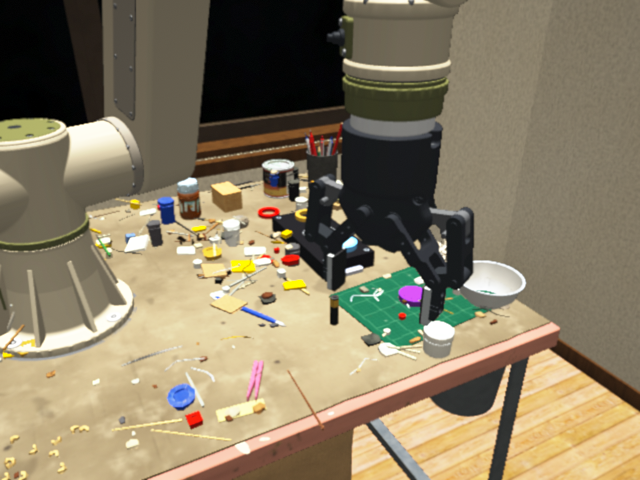

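View pics/side0.png

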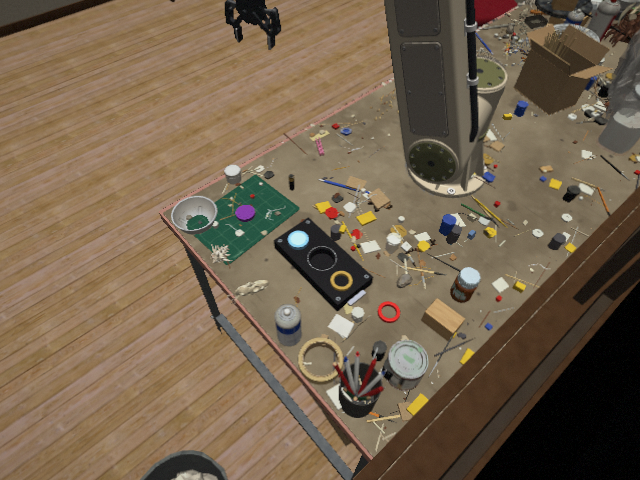

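In the side view, the lens candidates are the pale blue disc on the block (298,240) and the purple disc (245,213), which is a decoy. The ring candidates are the brass ring on the block (342,281), the red ring (389,312) and the tan hoop (321,360). I choose the two on the black block, with the recess at (322,258), and will check them in a close crop.

```bash
cat > h.py <<'E'
from workcell import get_state, eyes
import cv2, numpy as np
from scipy.spatial.transform import Rotation as R
def cam(n):
    c=eyes.camera_info(n); f=240/np.tan(np.radians(c['fovy']/2))
    K=np.array([[f,0,c['cx']],[0,f,c['cy']],[0,0,1]]); q=c['orientation']
    return K,c['D'],R.from_quat(np.r_[q[1:],q[0]]).as_matrix(),np.array(c['xyz'])
def ray(c,p,z):
    K,D,M,t=c
    u=cv2.undistortPoints(np.array(p,float).reshape(-1,1,2),K,D).reshape(-1,2)
    d=np.c_[u,np.ones(len(u))]@M.T
    return (t+d*((z-t[2])/d[:,2])[:,None])[:,:2]
def proj(c,P):
    K,D,M,t=c; rv=cv2.Rodrigues(M.T)[0]
    return cv2.projectPoints(np.array(P,float).reshape(-1,1,3),rv,-M.T@t,K,D)[0].reshape(-1,2)
def shift(frm,to):  # world xy -> tool cm
    q=get_state()['orientation']; M=R.from_quat(np.r_[q[1:],q[0]]).as_matrix()
    return (M.T@np.r_[np.array(to)-frm])*100
E
python3 - <<'E'
from h import *
im=eyes.read_camera('side')[:,:,::-1]; c=cam('side')
hsv=cv2.cvtColor(im,cv2.COLOR_BGR2HSV)
def blob(lo,hi,x0,x1,y0,y1):
    m=cv2.inRange(hsv,lo,hi); k=np.zeros_like(m);k[y0:y1,x0:x1]=m[y0:y1,x0:x1]
    p=max(cv2.findContours(k,cv2.RETR_EXTERNAL,cv2.CHAIN_APPROX_NONE)[0],key=cv2.contourArea)
    return p
for nm,lo,hi,b,z in (("lens",(80,40,120),(110,255,255),(275,322,222,258),.044),("ring",(12,80,80),(35,255,255),(322,362,264,298),.042)):
    p=blob(lo,hi,*b); w=ray(c,p.reshape(-1,2),z).astype(np.float32)
    print(nm,cv2.fitEllipse(p),cv2.minEnclosingCircle(w), ray(c,[cv2.fitEllipse(p)[0]],z))
cv2.imwrite('pics/crop.png',cv2.resize(im[205:315,260:390],(780,660))[:600])
print('recess',ray(c,[(322,258.5)],.032), 'bystanders',ray(c,[(291,182),(443,318),(232,174),(403,281)],.04))
print(ray(c,[(309,219),(276,237),(371,277),(336,305)],.032))
E
```

```text
lens ((297.76416015625, 238.57460021972656), (16.115276336669922, 20.703903198242188), 88.77620697021484) ((0.49509432911872864, -0.06073404476046562), 0.025851575657725334) [[ 0.49501495 -0.06059983]]
ring ((340.9839172363281, 280.1604309082031), (19.254581451416016, 22.22096824645996), 96.61804962158203) ((0.49406030774116516, 0.09064476191997528), 0.026235630735754967) [[0.49463635 0.09064931]]
recess [[0.48369353 0.01437927]] bystanders [[ 0.38820131 -0.21667388]
 [ 0.39322818  0.30013858]
 [ 0.48948542 -0.3425867 ]
 [ 0.38968747  0.18307153]]
[[ 0.42954752 -0.09550494]
 [ 0.52669243 -0.10581419]
 [ 0.432625    0.12566025]
 [ 0.54147848  0.12539659]]
```

View pics/crop.png

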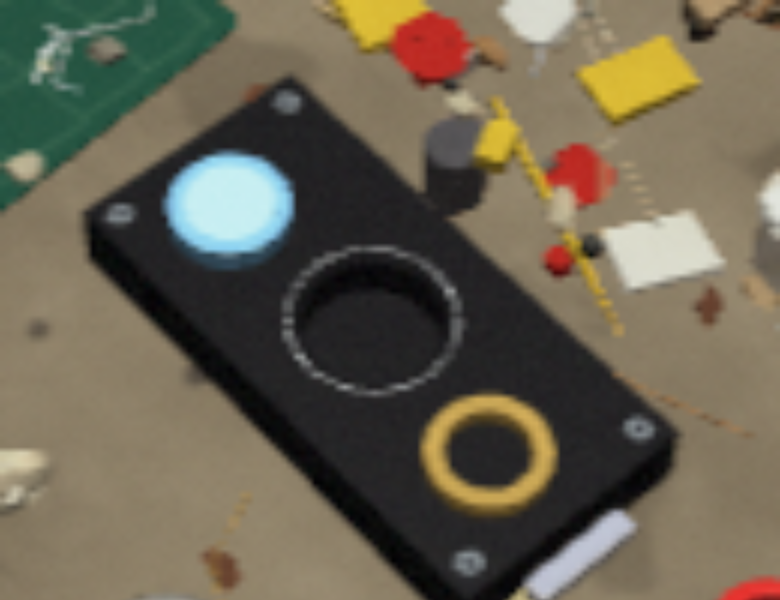

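The crop confirms the pale blue lens and the brass ring on the black block, with the dashed recess ring between them. Next I move in above the block, turn the tool's x along the block, and half-close the fingers to form a two-point cradle.

```bash
python3 -m inch '[3.2,-2.2,0,0, 3.2,-2.2,0,0, 3.2,-2.2,0,0, 3.2,-2.2,0,0, 3.2,-2.2,0,0]' -0.3 20
python3 -m inch '[3.2,-2.2,0,0, 3.2,-2.2,0,0, 3.2,-2.2,0,0, 3.2,-2.2,0,0, 3.2,-2.2,0,0]'
python3 -m inch '[3.2,-2.2,0,0, 3.2,-2.2,0,0, 0,0,0,-0.12, 0,0,0,-0.12, 0,0,0,-0.12]'
python3 -m inch '[0,0,0,-0.12, 0,0,0,-0.12, 0,0,0,-0.12, 0,0,0,-0.12, 0,0,0,-0.12]'
python3 -m inch '[0,0,0,-0.12, 0,0,0,-0.12, 0,0,0,0, 0,0,0,0, 0,0,0,0]'
python3 - <<'E'
from h import *
print(get_state()); print(eyes.camera_info('wrist')); c=cam('wrist')
im=eyes.read_camera('wrist')[:,:,::-1]; cv2.imwrite('pics/w1.png',im)
print(proj(c,[[.495,-.061,.044],[.494,.091,.042],[.485,.0135,.032]]))
E
```

```text
clock: 0.57
tcp_pos: [0.3528, -0.3412, 0.242]
orientation: [-0.0, 0.973, 0.231, -0.0]
wrist_force: [0.5, -0.0, -0.9]
finger_gap: 0.0297
grip_force: 0.0
clock: 0.98
tcp_pos: [0.4461, -0.1707, 0.2423]
orientation: [0.0, 0.973, 0.232, 0.0]
wrist_force: [0.2, -0.7, 0.1]
finger_gap: 0.0299
grip_force: 0.0
clock: 1.4
tcp_pos: [0.4832, -0.1031, 0.2419]
orientation: [-0.0, 0.914, 0.406, -0.0]
wrist_force: [-0.3, -0.8, 0.6]
finger_gap: 0.0299
grip_force: 0.0
clock: 1.82
tcp_pos: [0.4828, -0.1044, 0.242]
orientation: [-0.0, 0.754, 0.657, -0.0]
wrist_force: [-0.3, 0.3, 0.4]
finger_gap: 0.0298
grip_force: 0.0
clock: 2.23
tcp_pos: [0.4829, -0.1045, 0.2422]
orientation: [-0.0, 0.673, 0.74, -0.0]
wrist_force: [0.2, 0.6, -0.6]
finger_gap: 0.0303
grip_force: 0.0
{'clock': 2.2333, 'joint_pos': array([-3.75594055e-01,  1.56791320e-01, -1.56870130e-01,  1.25728982e+00,
       -8.03594964e-05,  1.10113072e+00]), 'qvel': array([-0.0011329 , -0.00068525,  0.00098437,  0.00096562, -0.00172179,
       -0.01262508]), 'tau': array([ 2.01071489e-03, -3.88592756e+01,  2.96468085e+01,  4.99346817e-03,
       -3.83804700e-04, -8.65531147e-04]), 'tcp_pos': array([ 0.4829214 , -0.10445239,  0.2421785 ]), 'orientation': array([-5.81731859e-05,  6.73077676e-01,  7.39571791e-01, -6.50573647e-05]), 'wrist_force': array([ 0.18101511,  0.64837164, -0.6270628 ]), 'ft_torque': array([ 0.02319176, -0.02545853,  0.04089646]), 'grip_force': 0.0, 'finger_gap': 0.030264916807147775}
{'fovy': 68.63051972110961, 'cx': 315.9717596048368, 'cy': 240.13216134242685, 'D': array([-0.0448493,  0.       ,  0.       ,  0.       ,  0.       ]), 'xyz': array([ 0.47453323, -0.02723025,  0.37363391]), 'orientation': array([0.15665669, 0.98654583, 0.04617611, 0.00733296])}
[[334.59877727 166.23406912]
 [353.24140436 -20.6964307 ]
 [331.8217051   80.28905193]]
```

View pics/w1.png

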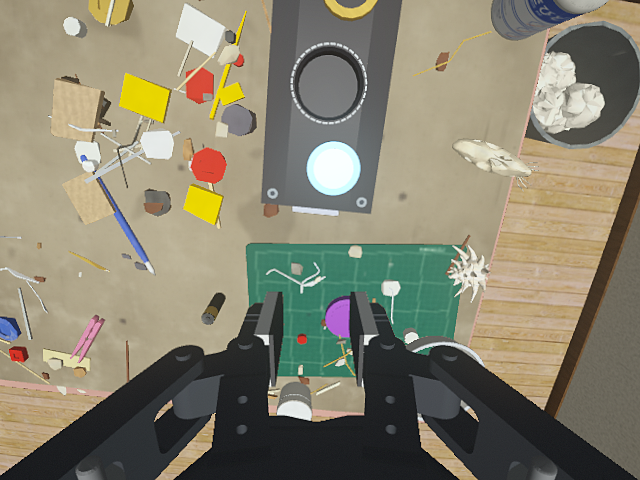

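The wrist view shows the lens at (333,168), the recess ring at (328,83), and the brass ring partly in view at (350,0). The purple decoy is at (342,318). Next I measure precisely from this view.

```bash
cat >> h.py <<'E'
def measure(save=None):
    c=cam('wrist'); im=eyes.read_camera('wrist')[:,:,::-1]
    if save: cv2.imwrite(save,im)
    # rectify to block top plane: 0.5 mm/px, world window x .40-.58, y -.13-.15
    def top(z):
        xs,ys=np.meshgrid(np.arange(.40,.58,.0005),np.arange(-.13,.15,.0005))
        m=proj(c,np.c_[xs.ravel(),ys.ravel(),np.full(xs.size,z)]).reshape(*xs.shape,2).astype(np.float32)
        return cv2.remap(im,m[...,0],m[...,1],cv2.INTER_LINEAR)
    w=lambda p:np.array(p)*.0005+[.40,-.13]
    def blob(z,lo,hi):
        h=cv2.cvtColor(top(z),cv2.COLOR_BGR2HSV)
        k=[p for p in cv2.findContours(cv2.inRange(h,lo,hi),cv2.RETR_EXTERNAL,cv2.CHAIN_APPROX_NONE)[0] if cv2.contourArea(p)>3000]
        return [(w(cv2.fitEllipse(p)[0]).round(4),np.array(cv2.fitEllipse(p)[1])*.5) for p in k]
    print('lens',blob(.044,(80,15,170),(110,255,255))); print('ring',blob(.042,(15,80,80),(32,255,255)))
    g=cv2.cvtColor(top(.032),cv2.COLOR_BGR2GRAY)
    cv2.imwrite('pics/top.png',top(.032))
    t=cv2.morphologyEx(g,cv2.MORPH_TOPHAT,np.ones((7,7),np.uint8))
    ys,xs=np.nonzero(t>50); P=w(np.c_[xs,ys]); ctr=np.array([.485,.0145])
    for _ in range(8):
        d=np.hypot(*(P-ctr).T); s=P[(d>.028)&(d<.037)]
        A=np.c_[2*s,np.ones(len(s))]; x=np.linalg.lstsq(A,(s**2).sum(1),rcond=None)[0]; ctr=x[:2]
    print('recess',ctr.round(4),'r',np.sqrt(x[2]+ctr@ctr),len(s)); return ctr
E
python3 -c "
from h import *
measure()"
```

```text
lens [(array([ 0.4938, -0.0632]), array([49.61803055, 49.92055893]))]
ring []
recess [0.4823 0.0102] r 0.0334948491472977 1446
```

View pics/top.png

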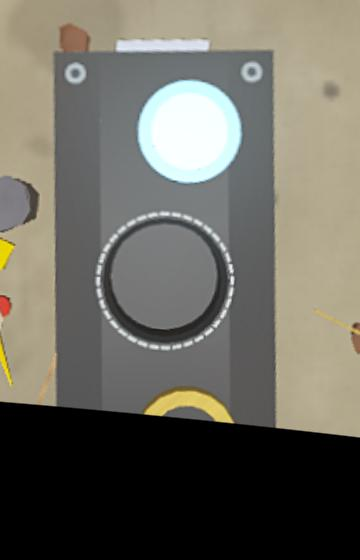

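```bash
python3 -m inch '[0,0,0,-0.061, -0.4,1.72,0,0, 0,0,4,0, 0,0,4,0, 0,0,4,0]'
python3 -m inch '[0,0,4,0, 0,0,1.5,0, 0,0,1,0, 0,0,0,0, 0,0,0,0]'
python3 - <<'E'
from h import *
s=get_state();print(s['tcp_pos'],s['orientation'],s['wrist_force'])
measure('pics/w2.png')
E
```

```text
clock: 2.75
tcp_pos: [0.5016, -0.1061, 0.1218]
orientation: [0.002, 0.65, 0.76, 0.0]
wrist_force: [0.9, 0.3, -0.8]
finger_gap: 0.0298
grip_force: 0.0
clock: 3.17
tcp_pos: [0.5011, -0.1059, 0.0578]
orientation: [0.0, 0.649, 0.761, 0.0]
wrist_force: [-0.2, -1.1, -0.1]
finger_gap: 0.0297
grip_force: 0.0
[ 0.50111759 -0.10592426  0.05782223] [2.79614988e-04 6.49293612e-01 7.60537786e-01 5.67397362e-05] [-0.19759544 -1.12906473 -0.10231229]
lens [(array([ 0.494 , -0.0629]), array([49.2648735 , 49.41412354]))]
ring []
recess [0.4825 0.0104] r 0.03359357975216939 790
```

View pics/w2.png

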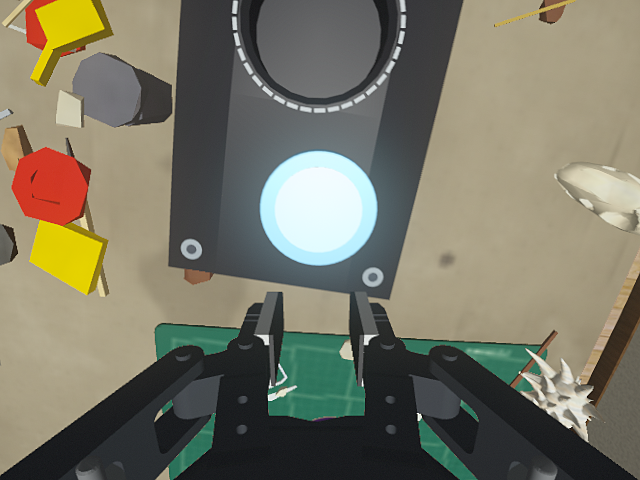

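The lens is centred between the fingers at (319,208), on the push line. I go down and start pushing.

```bash
python3 -m inch '[0,0,0.9,0, 0,0,0.4,0, 0.5,0,0,0, 0.4,0,0,0, 0.3,0,0,0]'
python3 -m inch '[0.4,0,0,0, 0.4,0,0,0, 0.4,0,0,0, 0.4,0,0,0, 0.4,0,0,0]'
python3 -c "
from h import *
measure('pics/w3.png')"
```

```text
clock: 3.63
tcp_pos: [0.4986, -0.0933, 0.0445]
orientation: [0.0, 0.649, 0.761, 0.0]
wrist_force: [-0.1, 0.5, 0.8]
finger_gap: 0.0299
grip_force: 0.0
clock: 4.05
tcp_pos: [0.4956, -0.0738, 0.0444]
orientation: [0.0, 0.649, 0.761, -0.0]
wrist_force: [0.9, -0.4, 0.7]
finger_gap: 0.0296
grip_force: 0.3
lens [(array([ 0.49  , -0.0456]), array([49.13348389, 49.31056213]))]
ring []
recess [0.4821 0.011 ] r 0.033520817236866174 1467
```

```bash
python3 -m inch '[0.4,0.05,0,0, 0.4,0.05,0,0, 0.4,0,0,0, 0.4,0,0,0, 0.4,0,0,0]'
python3 -m inch '[0.4,0,0,0, 0.4,0,0,0, 0.4,0,0,0, 0.4,0,0,0, 0.4,0,0,0]'
python3 -c "
from h import *
measure('pics/w4.png')"
```

```text
clock: 4.52
tcp_pos: [0.4934, -0.0539, 0.0443]
orientation: [0.0, 0.649, 0.761, -0.0]
wrist_force: [-0.3, 0.4, -0.7]
finger_gap: 0.03
grip_force: 0.3
clock: 4.93
tcp_pos: [0.4902, -0.0341, 0.0443]
orientation: [0.0, 0.649, 0.761, -0.0]
wrist_force: [-0.2, -0.6, -0.1]
finger_gap: 0.0296
grip_force: 0.3
lens [(array([ 0.4845, -0.0059]), array([49.07701492, 49.17030334]))]
ring []
recess [0.4822 0.011 ] r 0.03355732293414648 1028
```

View pics/w4.png

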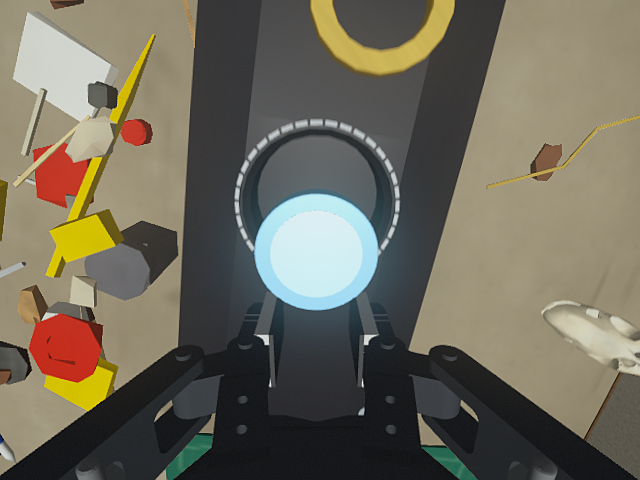

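The lens is held in the cradle at (317,252) and overlaps the recess, whose ring is centred near (318,202). I keep pushing the last 17 mm.

```bash
python3 -m inch '[0.4,0,0,0, 0.4,0,0,0, 0.4,0,0,0, 0.3,0,0,0, 0.2,0,0,0]'
python3 -c "
from h import *
measure('pics/w5.png')"
```

```text
clock: 5.4
tcp_pos: [0.4873, -0.0172, 0.0442]
orientation: [-0.0, 0.649, 0.761, -0.0]
wrist_force: [0.6, -0.7, 0.2]
finger_gap: 0.0298
grip_force: 0.2
lens [(array([0.4813, 0.0127]), array([45.26343918, 47.43473053]))]
ring [(array([0.4925, 0.0848]), array([42.50460434, 50.49044037]))]
recess [0.4822 0.0106] r 0.033579564622822196 1318
```

View pics/w5.png

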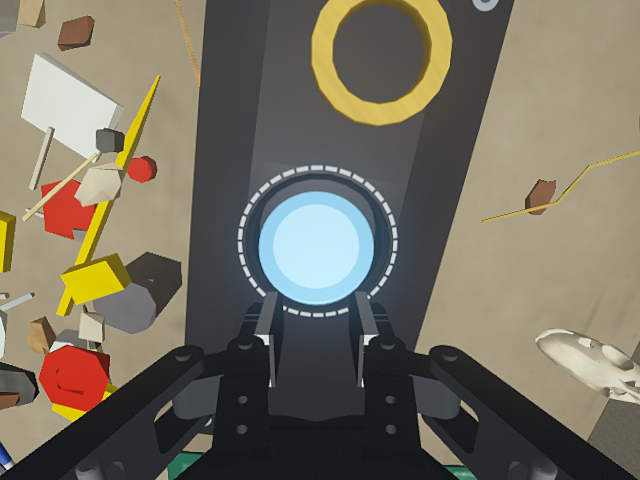

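The lens has dropped into the recess and appears at (317,248), but its size leaves room for a slight tilt. I back off and rise to check it.

```bash
python3 -m inch '[-0.5,0,0,0, -0.5,0,0,0, 0,0,-3,0, 0,0,-4,0, 0,0,-4,0]'
python3 -m inch '[0,0,-4,0, 0,0,-2.8,0, 0,0,0,0, 0,0,0,0, 0,0,0,0]'
cat >> h.py <<'E'
def disc(lo,hi,z,save):
    c=cam('wrist'); im=eyes.read_camera('wrist')[:,:,::-1]; cv2.imwrite(save,im)
    k=cv2.inRange(cv2.cvtColor(im,cv2.COLOR_BGR2HSV),lo,hi)
    for p in cv2.findContours(k,cv2.RETR_EXTERNAL,cv2.CHAIN_APPROX_NONE)[0]:
        if cv2.contourArea(p)>1500:
            w=ray(c,p.reshape(-1,2),z).astype(np.float32)*1000; print(z,cv2.fitEllipse(w))
E
python3 - <<'E'
from h import *
measure(); disc((80,15,150),(110,255,255),.022,'pics/w6.png'); disc((15,80,80),(32,255,255),.042,'pics/w7.png')
im=cv2.imread('pics/w6.png'); cv2.imwrite('pics/w6c.png',cv2.resize(im[40:280,200:460],(780,720))[:600])
E
```

```text
clock: 5.87
tcp_pos: [0.488, -0.0281, 0.1546]
orientation: [-0.001, 0.649, 0.76, -0.001]
wrist_force: [1.8, -0.3, -0.2]
finger_gap: 0.03
grip_force: 0.0
clock: 6.28
tcp_pos: [0.4889, -0.028, 0.2217]
orientation: [-0.0, 0.649, 0.76, -0.0]
wrist_force: [-0.3, 0.3, -0.1]
finger_gap: 0.0297
grip_force: 0.0
lens [(array([0.4823, 0.0094]), array([45.96261597, 46.62831116]))]
ring [(array([0.4921, 0.087 ]), array([49.0177002 , 49.08030701]))]
recess [0.482  0.0103] r 0.03349439303543924 1444
0.022 ((482.8785095214844, 6.5454421043396), (49.11857604980469, 49.813716888427734), 104.51124572753906)
0.042 ((734.6177978515625, -165.4134521484375), (34.143619537353516, 111.85482025146484), 82.49166107177734)
0.042 ((720.87744140625, -58.12101364135742), (51.46568298339844, 107.90618896484375), 93.77223205566406)
0.042 ((717.5009765625, -7.31455135345459), (35.46499252319336, 136.92372131347656), 90.02088928222656)
0.042 ((321.0053405761719, -10.00774097442627), (33.79378890991211, 50.796546936035156), 77.5395736694336)
0.042 ((492.3225402832031, 86.99207305908203), (48.631900787353516, 48.849853515625), 121.32376098632812)
0.042 ((695.6306762695312, 148.9431915283203), (37.299781799316406, 69.20120239257812), 79.24345397949219)
```

View pics/w6c.png

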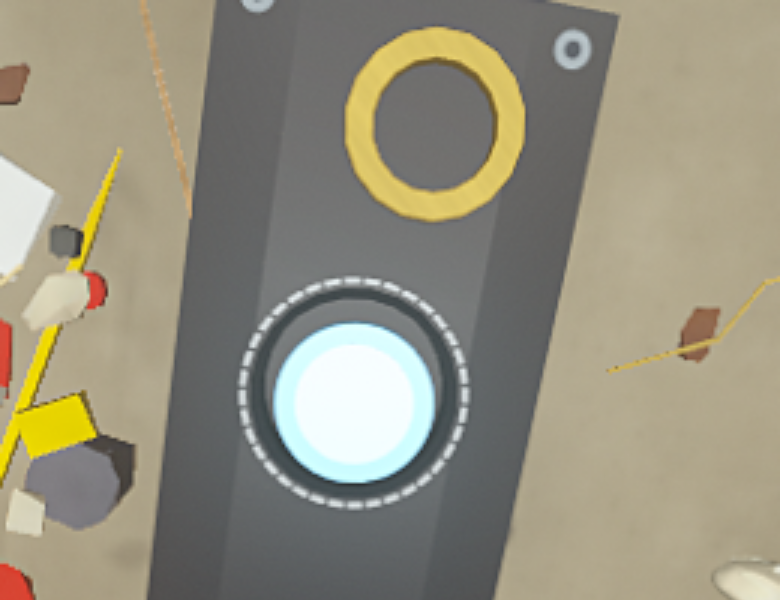

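The lens looks flat on the floor: taking its top at 0.022 m, its image measures 49.1 x 49.8 mm. It rests against the near wall, within tolerance. The ring is at (0.4922, 0.0870). I turn the tool half round so the camera sees the second push, and go beyond the ring.

```bash
python3 -m inch '[3.9,0.85,0,0, 3.9,0.85,0,0, 3.9,0.85,0,0, 3.9,0.85,0,0, 0,0,0,-0.124]'
python3 -m inch '[0,0,0,-0.124, 0,0,0,-0.124, 0,0,0,-0.124, 0,0,0,-0.124, 0,0,0,-0.124]'
python3 -m inch '[0,0,0,-0.124, 0,0,0,-0.124, 0,0,0,-0.124, 0,0,0,-0.124, 0,0,0,-0.124]'
python3 -m inch '[0,0,0,-0.124, 0,0,0,-0.124, 0,0,0,-0.124, 0,0,0,-0.124, 0,0,0,-0.124]'
python3 -m inch '[0,0,0,-0.124, 0,0,0,-0.124, 0,0,0,-0.124, 0,0,0,-0.124, 0,0,0,-0.124]'
python3 -m inch '[0,0,0,-0.124, 0,0,0,-0.124, 0,0,0,0, 0,0,0,0, 0,0,0,0]'
cat >> h.py <<'E'
def plan(part,rec):
    s=get_state(); q=s['orientation']; M=R.from_quat(np.r_[q[1:],q[0]]).as_matrix()
    f=lambda v:((M.T@np.r_[v,0])*1000).round(1)
    print('tcp',s['tcp_pos'].round(4),'yaw',np.degrees(np.arctan2(M[1,0],M[0,0])),'tcp->part mm',f(part-s['tcp_pos'][:2]),'part->rec',f(rec-part),'F',s['wrist_force'])
E
python3 - <<'E'
from h import *
r=measure('pics/w8.png'); disc((80,15,150),(110,255,255),.022,'pics/w9.png'); plan(np.array([.4922,.087]),r)
E
```

```text
clock: 6.85
tcp_pos: [0.4973, 0.1376, 0.2208]
orientation: [-0.002, 0.599, 0.801, 0.0]
wrist_force: [-0.6, -0.1, 0.6]
finger_gap: 0.0299
grip_force: 0.0
clock: 7.27
tcp_pos: [0.4974, 0.1319, 0.2207]
orientation: [-0.001, 0.325, 0.946, -0.001]
wrist_force: [1.0, -0.7, 0.3]
finger_gap: 0.0302
grip_force: 0.0
clock: 7.68
tcp_pos: [0.4974, 0.1317, 0.2207]
orientation: [-0.001, 0.021, 1.0, -0.0]
wrist_force: [0.1, 0.2, -0.4]
finger_gap: 0.0296
grip_force: 0.0
clock: 8.1
tcp_pos: [0.4975, 0.1317, 0.2207]
orientation: [-0.001, -0.285, 0.959, 0.0]
wrist_force: [1.0, -0.2, 1.0]
finger_gap: 0.0299
grip_force: 0.0
clock: 8.52
tcp_pos: [0.4974, 0.1317, 0.2207]
orientation: [-0.001, -0.564, 0.826, 0.001]
wrist_force: [-1.2, 0.3, -0.2]
finger_gap: 0.0296
grip_force: 0.0
clock: 8.93
tcp_pos: [0.4978, 0.1318, 0.2215]
orientation: [-0.001, -0.658, 0.753, 0.0]
wrist_force: [-0.1, -0.6, -0.4]
finger_gap: 0.0298
grip_force: 0.0
lens [(array([0.4833, 0.0096]), array([46.01361084, 46.20536804]))]
ring [(array([0.4925, 0.0871]), array([49.04626083, 49.19543839]))]
recess [0.4823 0.0102] r 0.03351903015534818 1318
0.022 ((483.0712890625, 6.60402774810791), (49.34526824951172, 49.61906814575195), 102.70384216308594)
tcp [0.498  0.1318 0.2219] yaw -97.64761026320836 tcp->part mm [45.2 -0.2  0. ] part->rec [77.5 -0.4  0. ] F [-0.9143116  -0.32193379  0.38832841]
```

```bash
python3 -m inch '[0,0,4,0, 0,0,4,0, 0,0,4,0, 0,0,3,0, 0,0,1.5,0]'
python3 -m inch '[0,0,0.8,0, 0,0,0.5,0, 0.4,0,0,0, 0.4,0,0,0, 0.4,0,0,0]'
python3 -m inch '[0.4,0,0,0, 0.4,0,0,0, 0.4,0,0,0, 0.4,0,0,0, 0.4,0,0,0]'
python3 - <<'E'
from h import *
r=measure('pics/w10.png'); disc((15,80,80),(32,255,255),.042,'pics/w11.png'); plan(np.array([.4922,.087]),r)
E
```

```text
clock: 9.45
tcp_pos: [0.4952, 0.1315, 0.0532]
orientation: [-0.002, -0.659, 0.753, 0.002]
wrist_force: [-0.4, 0.3, -0.5]
finger_gap: 0.0299
grip_force: 0.0
clock: 9.87
tcp_pos: [0.4978, 0.1197, 0.0457]
orientation: [0.001, -0.659, 0.752, -0.001]
wrist_force: [0.0, 0.3, -0.2]
finger_gap: 0.0296
grip_force: 0.2
clock: 10.28
tcp_pos: [0.4943, 0.0998, 0.0447]
orientation: [0.0, -0.659, 0.752, -0.0]
wrist_force: [0.8, 1.2, 1.6]
finger_gap: 0.0301
grip_force: 0.9
lens [(array([0.4829, 0.0081]), array([41.97865295, 42.27737427]))]
ring [(array([0.4895, 0.0667]), array([48.54424667, 49.62081528]))]
recess [0.4821 0.0099] r 0.03351400063196634 1446
0.042 ((625.2083129882812, 133.34103393554688), (23.362367630004883, 81.42749786376953), 122.88607025146484)
0.042 ((489.27679443359375, 65.88104248046875), (48.57121276855469, 49.6541748046875), 171.40695190429688)
0.042 ((410.1562805175781, 21.575719833374023), (25.83121681213379, 100.89353942871094), 148.7117919921875)
tcp [0.4941 0.0994 0.0444] yaw -97.58760133487844 tcp->part mm [12.5  0.3  0. ] part->rec [77.8 -0.2  0. ] F [ 0.4632358   1.08551705 -0.02468031]
```

```bash
python3 -m inch '[0.4,0,0,0, 0.4,0,0,0, 0.4,0,0,0, 0.4,0,0,0, 0.4,0,0,0]'
python3 -m inch '[0.4,0,0,0, 0.4,0,0,0, 0.4,0,0,0, 0.4,0,0,0, 0,0,0,0]'
python3 - <<'E'
from h import *
r=measure('pics/w12.png'); plan(np.array([.4843,.0265]),r)
E
```

```text
clock: 10.8
tcp_pos: [0.4912, 0.0799, 0.0442]
orientation: [-0.0, -0.659, 0.752, 0.0]
wrist_force: [-0.1, 0.5, -0.0]
finger_gap: 0.03
grip_force: 0.6
clock: 11.22
tcp_pos: [0.4891, 0.0636, 0.0442]
orientation: [-0.0, -0.659, 0.752, -0.0]
wrist_force: [0.3, 0.2, -0.2]
finger_gap: 0.0298
grip_force: 0.0
lens []
ring [(array([0.4842, 0.0306]), array([48.40979004, 48.59109879]))]
recess [0.4823 0.0105] r 0.03352494415027562 1128
tcp [0.4891 0.0638 0.0442] yaw -97.58894019792993 tcp->part mm [37.7 -0.1  0. ] part->rec [16.1 -0.1  0. ] F [0.67907409 0.20239489 0.74743449]
```

View pics/w12.png

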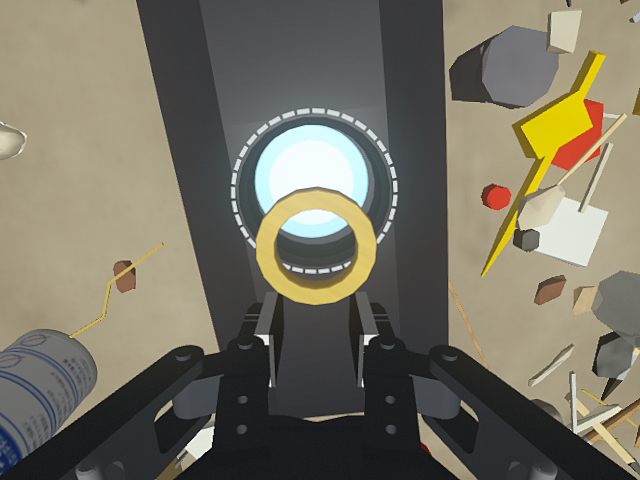

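The ring at (317,246) is centred in the cradle, and the recess with the lens in it is ahead at (314,190). About 20 mm remain.

```bash
python3 -m inch '[0.4,0,0,0, 0.4,0,0,0, 0.4,0,0,0, 0.4,0,0,0, 0.3,0,0,0]'
python3 -m inch '[0.1,0,0,0, 0,0,0,0, 0,0,0,0, 0,0,0,0, 0,0,0,0]'
python3 - <<'E'
from h import *
r=measure('pics/w13.png'); disc((15,80,80),(32,255,255),.032,'pics/w14.png'); plan(r,r)
E
```

```text
clock: 11.68
tcp_pos: [0.4867, 0.045, 0.0443]
orientation: [-0.0, -0.659, 0.752, -0.0]
wrist_force: [0.1, 0.8, -0.4]
finger_gap: 0.03
grip_force: 0.2
clock: 12.1
tcp_pos: [0.4866, 0.0447, 0.0442]
orientation: [-0.0, -0.659, 0.752, -0.0]
wrist_force: [1.2, 0.1, -0.4]
finger_gap: 0.0301
grip_force: 0.0
lens []
ring [(array([0.4811, 0.0094]), array([44.94683456, 45.34088516]))]
recess [0.4823 0.0105] r 0.03352112628784252 1307
0.032 ((481.5162353515625, 12.768202781677246), (48.50988006591797, 48.84965515136719), 152.25071716308594)
0.032 ((389.6952209472656, 8.048203468322754), (25.35944366455078, 78.12755584716797), 149.74710083007812)
tcp [0.4866 0.0447 0.0443] yaw -97.52698701349642 tcp->part mm [34.5 -0.1  0. ] part->rec [0. 0. 0.] F [-0.13702148  0.55748134  0.16792411]
```

View pics/w13.png

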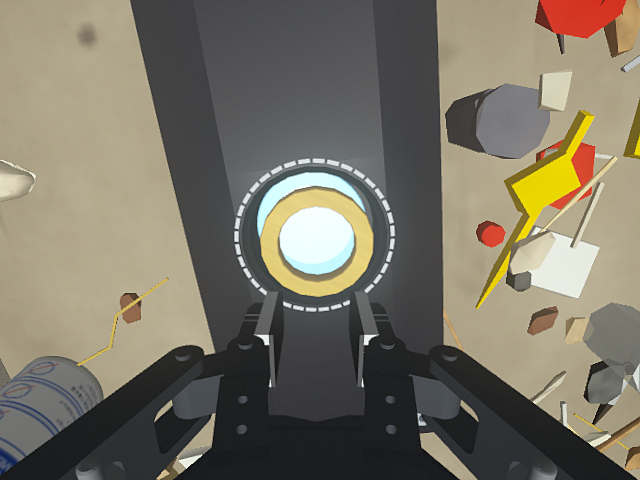

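The ring at (317,241) is in the recess on the lens, looks level, and sits 2.4 mm off the axis. I back off, rise and verify.

```bash
python3 -m inch '[-0.5,0,0,0, -0.5,0,0,0, -0.5,0,0,0, 0,0,-3,0, 0,0,-4,0]'
python3 -m inch '[0,0,-4,0, 0,0,-3,0, 0,0,0,0, 0,0,0,0, 0,0,0,0]'
python3 - <<'E'
from h import *
r=measure(); disc((15,80,80),(32,255,255),.032,'pics/w15.png')
E
```

```text
clock: 12.62
tcp_pos: [0.4854, 0.0604, 0.1119]
orientation: [-0.003, -0.659, 0.752, 0.003]
wrist_force: [0.4, -0.3, -0.4]
finger_gap: 0.0301
grip_force: 0.0
clock: 13.03
tcp_pos: [0.4883, 0.0599, 0.1839]
orientation: [-0.0, -0.659, 0.752, 0.0]
wrist_force: [0.3, -0.5, 0.5]
finger_gap: 0.03
grip_force: 0.0
lens []
ring [(array([0.4811, 0.012 ]), array([46.88611221, 47.05363464]))]
recess [0.482  0.0102] r 0.033483331768350166 1438
0.032 ((481.3948669433594, 13.113590240478516), (48.307613372802734, 48.604122161865234), 137.2364501953125)
0.032 ((701.5744018554688, -54.010353088378906), (34.55087661743164, 61.485450744628906), 99.6788558959961)
0.032 ((317.45758056640625, -15.546544075012207), (35.244964599609375, 53.111289978027344), 72.87548828125)
0.032 ((689.4080200195312, -99.52781677246094), (41.79964065551758, 54.18318176269531), 147.2350311279297)
```

The ring is flat at the flush height, 3 mm from the axis, and the arm is clear.

```bash
python3 -c "
from workcell import env
print(env.hand_in())"
```

```text
the job is handed in; nothing more can be done
None
```

I pushed the lens and then the brass ring into the recess and handed the job in at about 13 s. By the camera both lie flat, the lens against the wall (3.5 mm play, measured 3.8 mm off the axis) and the ring 3 mm off; the hand-in returned no verdict.

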